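# Clamp a steel bar in the cam board and rub its face down

### The arm

A 6-joint arm with a two-finger parallel gripper is mounted at the origin on the work surface; the furniture and walls round the work are solid. World frame = base frame: x ahead of the robot, y to its left, z up, the work surface at z = 0. Lengths are in m, angles in rad, forces in N, time in s.
With the tool pointing down it reaches from about 0.375 to 0.9 m from the base axis. Payload 3.1 kg.
Tool frame: the origin (TCP) lies on the centre line of the jaws, within the pads' length; the fingertips stand robot.nose_length ahead of it and the grasp point (between the pads) lies 6 mm ahead of it (robot.nose_length is the distance from the TCP to the fingertips, in m); z points along the fingers, y is the line along which they close (so a half turn about z gives the same grasp; the last joint's range is limited). The gripper opens to 87 mm and grips with 3 to 60 N. Pads are 19 mm wide; open, the fingers measure 117 mm over their backs; the gripper's body (75 mm by 190 mm) begins 51 mm behind the grasp point.
Start: joints at [0.955, 0.527, 1.433, -0, 1.181, -0.178], TCP at [0.265, 0.566, 0.248] pointing down, gripper open.
Joint ranges: [-3.08, 3.08], [-0.75, 2.2], [0.22, 2.44], [-1.43, 4.57], [0, 2.65], [-2.85, 2.85]. Speed limits (rad/s): [2.79, 2.79, 3.14, 3.14, 3.14, 3.14].

### API

Orientations are given as a unit quaternion [x, y, z, w].
In Python, from rig import robot gives the robot as it stands.
- The arm moves only by the shell command python3 -m crank 'ROWS' [FORCE]. ROWS is JSON, one flat list of numbers, 7 for each row, row after row: the shift along the tool's x, y, z in mm, then the turn, a rotation vector about the tool's x, y, z in degrees, then the closure in counts, from 0 (fully open) to 255 (shut). In form: [x, y, z, ax, ay, az, fingers, x, y, z, ax, ay, az, fingers, ...]. A call has exactly 5 rows; each row is the pose to reach, as a shift and turn from the pose commanded when the call began, along the tool's axes at that moment; what a row does not reach only later rows make up. A row lasts 1/12 s, in which the tool goes at most 41.7 mm and 7.16 degrees, less where a joint would pass 70% of its speed; a pose out of reach is approached as far as the arm can. A call with a gripper value outside its range is refused whole. The fingers move at their own pace and stop on an object; FORCE is the grip in N (left out, the last holds). Time passes only in rows, so rows that repeat a pose let the fingers close, or fill a call up. It gives the time, the measured TCP pose, the force, the opening and the grip force at its end, in the units of the state.
- robot.get_obs(): the state, without advancing time (a new reading comes with each control period).
- robot.camera(name): name is "scene" or "top" or "wrist"; returns a dict with "pixels" (420x560x3 uint8, red, green, blue), "intrinsics" (3x3 intrinsics, pixels), "extrinsics" (4x4, takes a point from camera to world coordinates); the wrist camera has in their place "mount" (4x4, takes a point from camera to tool coordinates, whose origin is the TCP and whose axes are the flange's). Camera axes: x right, y down, z forward; pixel columns grow to the right and rows downward; lengths in m; the calibration is good to about 2 mm. A picture is of the moment at which its call begins: read the wrist's pose just before it. There is no depth.
- robot.hand_in(): hands the job in; it is judged then, once.
The state is a dict: "time": time; "q": joint angles; "joint_velocities": joint speeds; "joint_torque": joint torques, N m; "position": TCP position; "tool_rot": TCP orientation; "ft_force": force on the tool from outside, world axes, zero at the start; "moment": the same for the moment, N m; "grip_width": finger opening in m; "grip_force": force on a finger pad.
Only numpy, scipy, OpenCV 4.12 (cv2) and the standard library are available. Lean on these libraries where they do the work, as an engineer would, in place of code of your own. Each camera call takes 0.05 s, during which the arm holds its last target. There are 200 camera calls.

### The job

Swing the wooden cam lever round until it is fully home, so that the jaw grips the steel bar against the fence. Then take the sanding block, lay it lengthwise on the bar at the end nearest the robot and, with light, steady pressure and without leaning hard on it, push it slowly and unbroken along the bar to the far end. Leave the bar clamped where it is, lay the block back flat on the bench, paper down, clear of the clamp board, and leave the mug and the tape measure undisturbed.

Things in the scene. Friction and masses are not known exactly. Their poses are not given: they have to be found in the camera images.
- clamp_board: Plywood clamp board fixed to the bench, 290 x 205 mm, on two cleats, its face 40 mm above the bench: x -145 to 145, y -127.5 to 77.5 mm. Origin on the bench top; x runs along the steel bar, roughly away from the robot. On it, up to z = 47 mm: a wooden fence (x -135 to 135, y 22 to 56 mm) and two guide battens (x 92 to 114 and -92 to -114, y -103 to -29 mm). The cam's pivot is at x 0, y -82.4 mm.
- jaw (a joint): How far the sliding jaw (x -90 to 90 mm on the board, top at z = 47 mm) has been pushed by the cam towards the fence (+y), m: 0 = open, its rubber face at y = -24 mm, 46 mm from the fence; about 0.006 = touching the bar.
- cam_lever (a joint): Angle of the wooden cam lever about its upright pivot, rad: 0 = open, the lever leans 63 degrees out from the board's -x direction, away from the bar; it grows as the lever swings clockwise seen from above, to its stop at 1.1 = fully home, where it lies along -x of the board (back towards the robot). Stiff (0.4 N m, more as the jaw bites); stays where it is left.
- lever_knob (a point): Middle of the black upright knob at the lever's end, 74 mm above the bench and 82 mm from the pivot. The knob is round, 17 to 23 mm across, from 58 to 89 mm above the bench. The lever's flat wooden arm (19 mm wide, 48 to 58 mm above the bench) runs from it to the pivot.
- flat_bar: The steel bar to rub down, 40 x 200 x 10 mm, 0.6 kg, loose between fence and jaw until clamped. Origin at the centre of its underside (40 mm above the bench); its top face is 10 mm above that, 3 mm prouder than fence and jaw. y runs along its length: the end at y = -100 mm is the one nearest the robot, y = +100 mm the far end.
- sanding_block: The sanding block: a cork block with abrasive paper round its underside, 58 x 110 x 28 mm, 0.12 kg. Origin at the centre of its underside; y along its length of 110 mm, z up. Gripped across its 58 mm width.
- mug: A white mug, 83 x 110 x 86 mm, standing on the bench; not to be moved.
- tape_measure: A yellow tape measure, 32 x 81 x 65 mm, standing on the bench; not to be moved.
- channel (a point): Middle of the channel between fence and jaw, on the board's upper face (40 mm above the bench).

How it is judged:
By the outcome, as a careful person would: the job done as asked, in the order asked, and still so for the second after the job is handed in, with the robot touching nothing.
It also fails if it takes over 72 s, if anything falls off the work surface, if the arm or the gripper's body presses on something with over 40 N, if the wrist force passes 120 N, or if a joint passes its speed limit or range.

## Working session

There is one attempt and no reset: what is moved stays moved. The work goes in short steps, Python scripts to look and compute and a shell command to move; the robot and the scene stay as the last step left them, time stands still between calls to the robot, and variables do not carry over. Pictures are saved under pics/ and viewed, at most 10 in all, crops included, and the job is handed in when it is done.

```bash
ls; mkdir -p pics; python3 - <<'E'
from rig import robot
import cv2,numpy as np
o=robot.get_obs(); print({k:np.round(v,3).tolist() for k,v in o.items()}, robot.nose_length)
for n in("scene","top"):
    c=robot.camera(n); cv2.imwrite(f"pics/{n}0.png",c["pixels"][:,:,::-1]); np.savez(f"pics/{n}0.npz",**c)
    print(n,c["intrinsics"].round(1).tolist(),c["extrinsics"].round(4).tolist())
E
```

```text
pics
{'time': 0.0, 'q': [0.955, 0.528, 1.434, -0.0, 1.181, -0.179], 'joint_velocities': [-0.002, 0.0, -0.002, -0.0, -0.002, -0.001], 'joint_torque': [0.001, -44.004, -17.659, 0.063, 0.058, -0.0], 'position': [0.265, 0.565, 0.247], 'tool_rot': [0.217, 0.976, -0.001, -0.0], 'ft_force': [-0.533, -0.151, 0.549], 'moment': [0.032, -0.021, -0.013], 'grip_force': 0.0, 'grip_width': 0.087} 0.025
scene [[449.1, 0.0, 272.3], [0.0, 449.1, 208.8], [0.0, 0.0, 1.0]] [[-0.9701, 0.1151, -0.2139, 0.7902], [0.2427, 0.4303, -0.8695, 1.0625], [-0.008, -0.8953, -0.4453, 0.6146], [0.0, 0.0, 0.0, 1.0]]
top [[486.0, 0.0, 282.8], [0.0, 486.0, 212.2], [0.0, 0.0, 1.0]] [[-0.0232, -0.9974, 0.0678, 0.429], [-0.9997, 0.0232, -0.0018, -0.0234], [0.0003, -0.0678, -0.9977, 1.5266], [0.0, 0.0, 0.0, 1.0]]
```

View pics/top0.png

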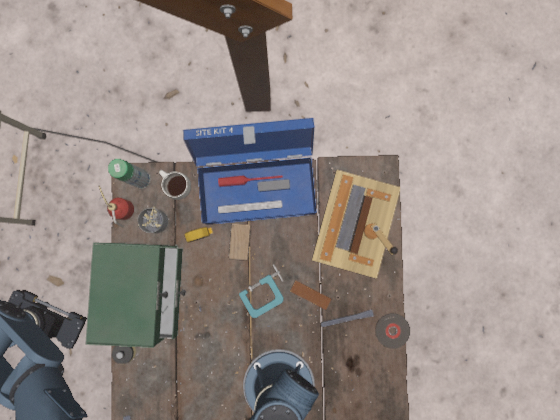

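View pics/scene0.png

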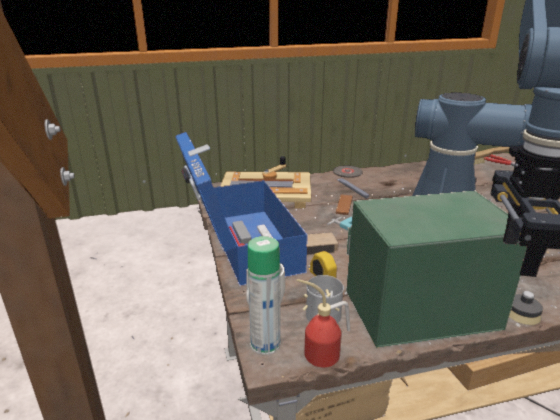

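```bash
python3 - <<'E'
import cv2
a=cv2.imread("pics/top0.png")
h=lambda im,x,y,w,hh,s:cv2.resize(im[y:y+hh,x:x+w],None,fx=s,fy=s,interpolation=cv2.INTER_CUBIC)
cv2.imwrite("pics/c1.png",h(a,300,160,110,130,4.5)); 
b=h(a,160,160,180,150,4); cv2.imwrite("pics/c2.png",b)
E
```

```text
(no output)
```

View pics/c1.png

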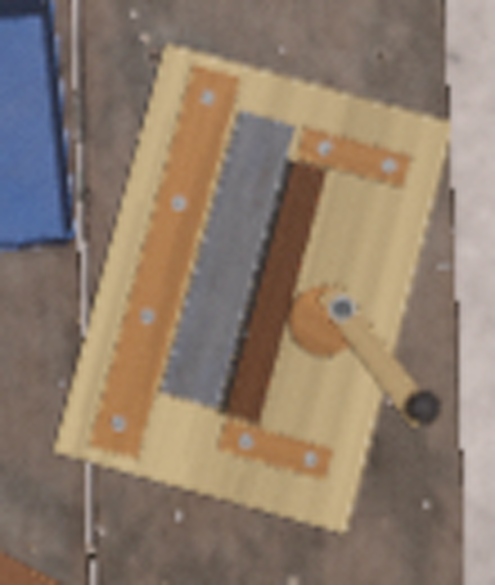

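View pics/c2.png

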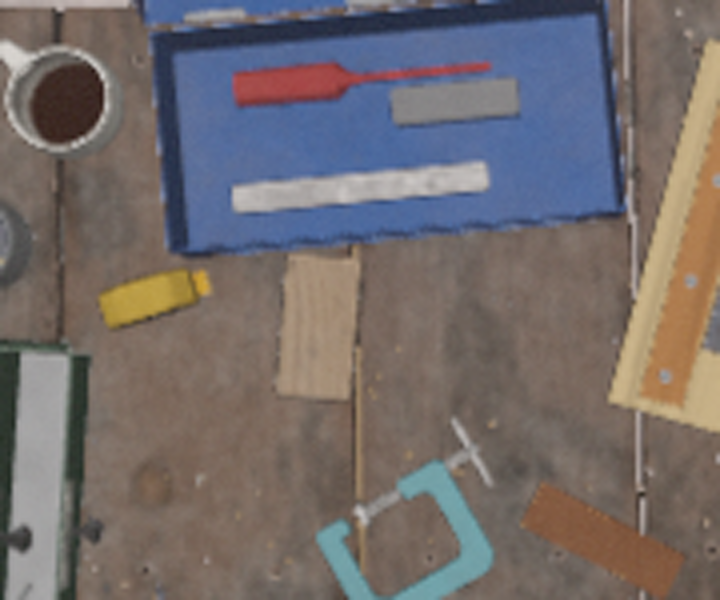

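The top view shows the board (crop 1 corners about (168,45), (452,122), (345,530) and (57,455)), the knob at crop (423,406), and the block at crop 2 (318,327), just in front of the blue toolbox. The tape measure is at full-image (198,235) and the mug at (175,185).

```bash
cat > h.py <<'E'
import numpy as np
from scipy.spatial.transform import Rotation as R
def cast(K,T,uv,z):
    uv=np.atleast_2d(uv).astype(float)
    d=np.c_[(uv-K[:2,2])/[K[0,0],K[1,1]],np.ones(len(uv))]@T[:3,:3].T
    return T[:3,3]+d*((z-T[2,3])/d[:,2:])
def tool(o): # 4x4 of tool
    T=np.eye(4);T[:3,:3]=R.from_quat(o["tool_rot"]).as_matrix();T[:3,3]=o["position"];return T
def rel(o,p,yaw=None):
    """shift in mm in tool axes to p and az turn to make tool y axis at world yaw (deg, mod 180)"""
    T=tool(o); s=T[:3,:3].T@(np.array(p)-T[:3,3])*1000
    y=np.degrees(np.arctan2(T[1,1],T[0,1]))
    a=None if yaw is None else (-(yaw-y)+90)%180-90   # tool z down
    return s.round(1),y.round(1),a
E
python3 - <<'E'
from h import *
c=dict(np.load("pics/top0.npz"));K,T=c["intrinsics"],c["extrinsics"]
A=lambda l:np.array(l)/4.5+[300,160]-.4
B=lambda l:np.array(l)/4+[160,160]-.4
p=cast(K,T,A([(168,45),(452,122),(345,530),(57,455)]),.04)
print("board",p.round(4).tolist())
v=(p[0]+p[1]-p[2]-p[3]);print("yaw",np.degrees(np.arctan2(v[1],v[0])),np.linalg.norm(v)/2,"ctr",p.mean(0))
v=(p[0]-p[1]+p[3]-p[2]);print("yaw y",np.degrees(np.arctan2(v[1],v[0])),np.linalg.norm(v)/2)
p=cast(K,T,A([(237,112),(297,125),(220,410),(162,395)]),.05);v=p[0]+p[1]-p[2]-p[3]
print("bar",p.mean(0),np.degrees(np.arctan2(v[1],v[0])),np.linalg.norm(v)/2)
print("knob",cast(K,T,A([(425,406)]),.089))
p=cast(K,T,B([(287,255),(360,260),(350,400),(277,393)]),.028);v=p[0]+p[1]-p[2]-p[3]
print("block",p.mean(0),np.degrees(np.arctan2(v[1],v[0])),np.linalg.norm(v)/2)
E
```

```text
board [[0.6577, -0.1962, 0.04], [0.6001, -0.3887, 0.04], [0.3249, -0.3055, 0.04], [0.3798, -0.1125, 0.04]]
yaw -16.791207886255307 0.2888727477848529 ctr [ 0.49058991 -0.25070088  0.04      ]
yaw y 73.73550519148748 0.2007967120502901
bar [ 0.50870875 -0.23185042  0.05      ] -16.794949638246113 0.19957443044985584
knob [[ 0.40774518 -0.35153281  0.089     ]]
block [0.44402551 0.10993737 0.028     ] -5.106876007602792 0.10699940573603507
```

```bash
for i in 1 2; do :; done
python3 -m crank '[-20,-31,-8,0,0,0,0,-44,-62,-16,0,0,0,0,-69,-93,-24,0,0,0,0,-94,-124,-32,0,0,0,0,-119,-155,-40,0,0,0,0]'
python3 -m crank '[-25,-31,-2,0,0,0,0,-50,-62,-4,0,0,0,0,-75,-93,-6,0,0,0,0,-100,-124,-8,0,0,0,0,-125,-155,-10,0,0,0,0]'
python3 -m crank '[-25,-31,0,0,0,0,0,-50,-62,0,0,0,0,0,-75,-93,0,0,0,0,0,-100,-124,0,0,0,0,0,-125,-155,0,0,0,0,0]'
python3 -m crank '[-25,-31,0,0,0,0,0,-50,-62,0,0,0,0,0,-75,-93,0,0,0,0,0,-100,-124,0,0,0,0,0,-125,-155,0,0,0,0,0]'
python3 -m crank '[-10,-15,0,0,0,7,0,-20,-30,0,0,0,14,0,-30,-45,0,0,0,21,0,-37,-53,0,0,0,28,0,-37,-53,0,0,0,35,0]'
python3 -m crank '[0,0,0,0,0,7,0,0,0,0,0,0,14,0,0,0,0,0,0,21,0,0,0,0,0,0,28,0,0,0,0,0,0,35,0]'
python3 -m crank '[0,0,0,0,0,7,0,0,0,0,0,0,14,0,0,0,0,0,0,21,0,0,0,0,0,0,28,0,0,0,0,0,0,35,0]'
python3 -m crank '[0,0,0,0,0,7,0,0,0,0,0,0,14,0,0,0,0,0,0,14,0,0,0,0,0,0,14,0,0,0,0,0,0,14,0]'
python3 - <<'E'
from rig import robot
from h import *
import cv2
o=robot.get_obs();c=robot.camera("wrist");print(o["position"],o["q"],rel(o,[.4077,-.3515,.25],-55.5))
cv2.imwrite("pics/w1.png",c["pixels"][:,:,::-1]);np.savez("pics/w1.npz",T=tool(o)@c["mount"],K=c["intrinsics"]);print(c["mount"].round(3).tolist())
E
```

```text
time: 0.52
position: [0.3066, 0.3734, 0.2874]
tool_rot: [0.217, 0.976, -0.0, -0.0]
ft_force: [0.6, 0.5, 0.2]
grip_width: 0.0868
grip_force: 0.0
time: 0.93
position: [0.3541, 0.1801, 0.2976]
tool_rot: [0.217, 0.976, -0.0, -0.0]
ft_force: [1.5, -0.9, 1.0]
grip_width: 0.0865
grip_force: 0.0
time: 1.35
position: [0.4017, -0.0134, 0.2975]
tool_rot: [0.217, 0.976, 0.0, -0.0]
ft_force: [1.0, 0.9, 0.6]
grip_width: 0.0872
grip_force: 0.0
time: 1.77
position: [0.4492, -0.2068, 0.2973]
tool_rot: [0.218, 0.976, 0.0, -0.0]
ft_force: [0.7, 1.1, -0.2]
grip_width: 0.0871
grip_force: 0.0
time: 2.18
position: [0.461, -0.2712, 0.2971]
tool_rot: [0.504, 0.864, -0.0, 0.0]
ft_force: [0.1, 0.1, 0.3]
grip_width: 0.0873
grip_force: 0.0
time: 2.6
position: [0.4602, -0.2684, 0.2971]
tool_rot: [0.74, 0.673, -0.0, -0.001]
ft_force: [-0.8, -0.1, -0.9]
grip_width: 0.087
grip_force: 0.0
time: 3.02
position: [0.4602, -0.2683, 0.2971]
tool_rot: [0.908, 0.419, -0.0, -0.001]
ft_force: [0.0, -0.6, -0.3]
grip_width: 0.0871
grip_force: 0.0
time: 3.43
position: [0.4604, -0.2685, 0.2974]
tool_rot: [0.951, 0.31, -0.0, -0.0]
ft_force: [-0.3, -0.3, 0.2]
grip_width: 0.0873
grip_force: 0.0
[ 0.46039452 -0.26849309  0.29736945] [-7.37736351e-01  3.44921994e-01  1.60117371e+00 -5.73011701e-05
  1.19602745e+00  2.03583129e-01] (array([-91.5,  36.1,  47.4]), np.float64(-53.9), np.float64(1.5675668816262203))
[[-0.0, -0.963, -0.27, 0.075], [1.0, -0.001, 0.001, 0.001], [-0.002, -0.27, 0.963, -0.139], [0.0, 0.0, 0.0, 1.0]]
```

View pics/w1.png

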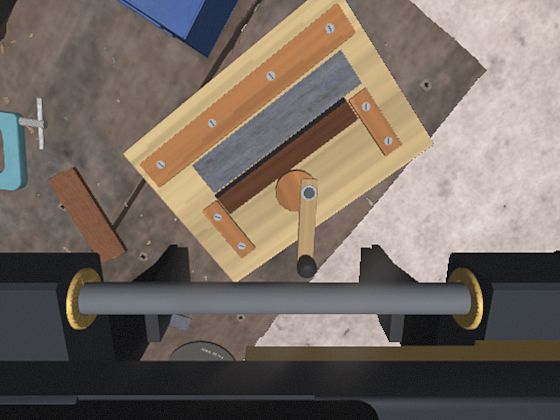

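The wrist view shows the board corners at (125,153), (235,281) and (432,146), the pivot bolt at (309,192), the knob top at (307,266), and the bar corners at (193,166), (216,193), (344,50) and (361,83).

```bash
python3 - <<'E'
from h import *
c=np.load("pics/w1.npz");K,T=c["K"],c["T"]
p=cast(K,T,[(125,153),(235,281),(432,146)],.04)[:,:2]
B=np.array([(-.145,.0775),(-.145,-.1275),(.145,-.1275)])
H=np.linalg.svd((B-B.mean(0)).T@(p-p.mean(0)));Rm=(H[0]@H[2]).T
t=p.mean(0)-Rm@B.mean(0);print("board",t,np.degrees(np.arctan2(Rm[1,0],Rm[0,0])),"res",(p-(B@Rm.T+t)).round(4).tolist())
inb=lambda q:((q[:,:2]-t)@Rm)
piv=Rm@[0,-.0824]+t;print("pivot",piv,"bolt",cast(K,T,[(309,192)],.06)[:,:2])
k=cast(K,T,[(307,266)],.089);print("knob",k,inb(k),np.linalg.norm(k[0,:2]-piv))
d=inb(k)[0]-[0,-.0824];print("lever lean",np.degrees(np.arctan2(-d[1],-d[0])))
b=cast(K,T,[(193,166),(216,193),(344,50),(361,83)],.05);print("bar",inb(b),b.mean(0))
E
```

```text
board [ 0.50246346 -0.2280189 ] -17.40393330314611 res [[0.0006, -0.0031], [0.0029, 0.0009], [-0.0034, 0.0021]]
pivot [ 0.4778171  -0.30664661] bolt [[ 0.4774135  -0.30647484]]
knob [[ 0.41396904 -0.34899997  0.089     ]] [[-0.04825693 -0.14191177]] 0.07661842301378387
lever lean 50.962081862757316
bar [[-0.08825577  0.01709922]
 [-0.08713196 -0.02229572]
 [ 0.11357915  0.01615208]
 [ 0.1103634  -0.0211747 ]] [ 0.51328231 -0.23408748  0.05      ]
```

```bash
python3 -m crank '[-30,13,10,0,0,2,0,-60,26,40,0,0,2,0,-89,37,75,0,0,2,0,-89,37,110,0,0,2,0,-89,37,145,0,0,2,0]'
python3 -m crank '[0,0,25,0,0,0,0,0,0,45,0,0,0,0,0,0,60,0,0,0,0,0,0,65,0,0,0,0,0,0,65,0,0,0,0]'
python3 -m crank '[0,0,0,0,0,0,60,0,0,0,0,0,0,120,0,0,0,0,0,0,180,0,0,0,0,0,0,220,0,0,0,0,0,0,230]' 20
python3 -m crank '[0,0,0,0,0,0,230,0,0,0,0,0,0,230,0,0,0,0,0,0,230,0,0,0,0,0,0,230,0,0,0,0,0,0,230]' 20
python3 - <<'E'
from rig import robot
from h import *
import cv2
o=robot.get_obs();c=robot.camera("wrist");print(o["position"],o["q"],rel(o,[.4775,-.3064,.087]))
cv2.imwrite("pics/w2.png",c["pixels"][:,:,::-1])
E
```

```text
time: 3.9
position: [0.4092, -0.353, 0.1513]
tool_rot: [0.957, 0.291, 0.0, 0.001]
ft_force: [0.8, -0.5, -0.7]
grip_width: 0.0869
grip_force: 0.0
time: 4.32
position: [0.4097, -0.3502, 0.0863]
tool_rot: [0.956, 0.292, -0.001, -0.001]
ft_force: [0.4, 1.1, 0.1]
grip_width: 0.0872
grip_force: 0.0
time: 4.73
position: [0.4105, -0.3511, 0.0884]
tool_rot: [0.956, 0.292, 0.0, 0.001]
ft_force: [0.7, 0.3, 0.6]
grip_width: 0.0618
grip_force: 0.0
time: 5.15
position: [0.4101, -0.3508, 0.0875]
tool_rot: [0.957, 0.292, -0.0, -0.0]
ft_force: [-0.0, -0.1, -0.5]
grip_width: 0.028
grip_force: 0.0
[ 0.41014792 -0.35076473  0.08752701] [-9.14658158e-01  6.57866406e-01  1.77414099e+00 -3.10014761e-05
  7.09640991e-01  6.41905277e-02] (array([80.6,  0.8,  0.5]), np.float64(-56.1), None)
```

View pics/w2.png

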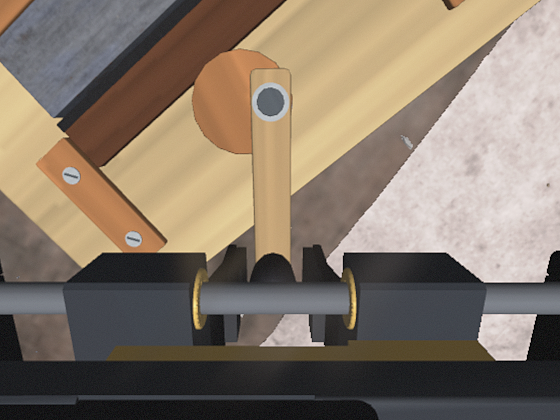

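```bash
python3 -m crank '[0,0,0,0,0,0,255,0,0,0,0,0,0,255,0,0,0,0,0,0,255,0,0,0,0,0,0,255,0,0,0,0,0,0,255]' 20
python3 -m crank '[0.1,-4.3,0,0,0,3,255,0.4,-8.6,0,0,0,6,255,1,-12.8,0,0,0,9,255,1.8,-17,0,0,0,12,255,2.8,-21.2,0,0,0,15,255]' 25
python3 -c "
from rig import robot;from h import *
print(rel(robot.get_obs(),[.4775,-.3064,.087]))"
```

```text
time: 5.62
position: [0.4098, -0.3503, 0.0875]
tool_rot: [0.957, 0.292, -0.0, -0.001]
ft_force: [-1.3, 1.9, 1.7]
grip_width: 0.0214
grip_force: 20.0
time: 6.03
position: [0.401, -0.3335, 0.0876]
tool_rot: [0.986, 0.164, 0.0, 0.002]
ft_force: [-1.6, -3.2, -2.8]
grip_width: 0.0208
grip_force: 25.0
(array([81.1, -0.9,  0.5]), np.float64(-71.1), None)
```

```bash
python3 -m crank '[0.1,-4.3,0,0,0,3,255,0.4,-8.6,0,0,0,6,255,1,-12.8,0,0,0,9,255,1.8,-17,0,0,0,12,255,2.8,-21.2,0,0,0,15,255]' 25
python3 -m crank '[0.1,-4.3,0,0,0,3,255,0.4,-8.6,0,0,0,6,255,1,-12.8,0,0,0,9,255,1.8,-17,0,0,0,12,255,2.8,-21.2,0,0,0,15,255]' 30
python3 -c "
from rig import robot;from h import *
o=robot.get_obs();print(rel(o,[.4775,-.3064,.087]),o['moment'])"
```

```text
time: 6.45
position: [0.3961, -0.3124, 0.0876]
tool_rot: [0.999, 0.034, -0.0, 0.002]
ft_force: [-4.5, -3.5, -0.6]
grip_width: 0.0208
grip_force: 25.0
time: 6.87
position: [0.3971, -0.2908, 0.0875]
tool_rot: [0.995, -0.097, -0.0, 0.001]
ft_force: [-6.0, -4.7, 0.3]
grip_width: 0.0206
grip_force: 30.0
(array([81.9, -0.2,  0.5]), np.float64(-101.1), None) [-0.81523968  1.15033651  0.04722023]
```

```bash
python3 -m crank '[0,-1.4,0,0,0,1,255,0.1,-2.9,0,0,0,2,255,0.1,-4.3,0,0,0,3,255,0.2,-5.7,0,0,0,4,255,0.3,-7.1,0,0,0,5,255]' 30
python3 -m crank '[0,-0.7,0,0,0,0.5,255,0,-1.4,0,0,0,1,255,0,-2.1,0,0,0,1.5,255,0.1,-2.9,0,0,0,2,255,0.1,-3.6,0,0,0,2.5,255]' 30
python3 -c "
from rig import robot;from h import *
o=robot.get_obs();print(rel(o,[.4775,-.3064,.087]),o['moment'])"
```

```text
time: 7.28
position: [0.3986, -0.2841, 0.0875]
tool_rot: [0.99, -0.139, -0.0, 0.001]
ft_force: [-5.9, -5.7, -0.4]
grip_width: 0.0209
grip_force: 30.0
time: 7.7
position: [0.3994, -0.2816, 0.0875]
tool_rot: [0.987, -0.16, -0.001, 0.002]
ft_force: [-11.3, -10.4, -0.6]
grip_width: 0.0207
grip_force: 30.0
(array([81.9, -1.1,  0.5]), np.float64(-108.4), None) [-1.650099    1.95801886  0.16398714]
```

```bash
python3 -m crank '[0,-0.6,0,0,0,0.4,255,0,-1.2,0,0,0,0.8,255,0,-1.8,0,0,0,1,255,0,-2.4,0,0,0,1,255,0,-2.8,0,0,0,1,255]' 30
python3 - <<'E'
from rig import robot
from h import *
import cv2
o=robot.get_obs();print(rel(o,[.4775,-.3064,.087]),o['moment'])
c=robot.camera("wrist");cv2.imwrite("pics/w3.png",c["pixels"][:,:,::-1]);np.savez("pics/w3.npz",T=tool(o)@c["mount"],K=c["intrinsics"])
E
```

```text
time: 8.12
position: [0.3997, -0.2814, 0.0876]
tool_rot: [0.986, -0.167, -0.001, 0.004]
ft_force: [-16.9, -17.7, -2.8]
grip_width: 0.0208
grip_force: 30.0
(array([81.7, -2. ,  0.6]), np.float64(-109.2), None) [-2.75896328  2.89378344  0.19300498]
```

View pics/w3.png

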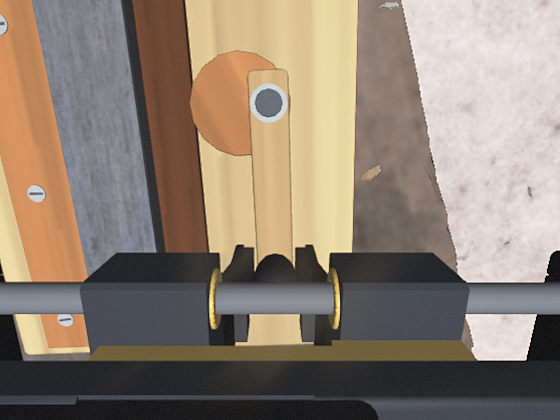

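```bash
python3 -m crank '[0,-0.5,0,0,0,0,255,0,-1,0,0,0,0,255,0,-1.5,0,0,0,0,255,0,-1.5,0,0,0,0,255,0,-1.5,0,0,0,0,255]' 30
python3 -m crank '[0,1,0,0,0,0,255,0,2,0,0,0,0,255,0,3.5,0,0,0,0,255,0,3.5,0,0,0,0,100,0,3.5,0,0,0,0,60]' 30
python3 -m crank '[0,0,0,0,0,0,60,0,0,0,0,0,0,60,0,0,-30,0,0,0,60,0,0,-65,0,0,0,30,0,0,-100,0,0,0,0]' 30
python3 -m crank '[20,30,-30,0,0,0,0,35,60,-60,0,0,0,0,35,80,-90,0,0,0,0,35,80,-110,0,0,0,0,35,80,-110,0,0,0,0]' 30
python3 - <<'E'
from rig import robot
from h import *
import cv2
o=robot.get_obs();print(o['position'],rel(o,[.4775,-.3064,.087]))
c=robot.camera("wrist");cv2.imwrite("pics/w4.png",c["pixels"][:,:,::-1]);np.savez("pics/w4.npz",T=tool(o)@c["mount"],K=c["intrinsics"])
E
```

```text
time: 8.58
position: [0.3998, -0.2812, 0.0876]
tool_rot: [0.986, -0.167, -0.001, 0.005]
ft_force: [-19.0, -20.9, -2.9]
grip_width: 0.0206
grip_force: 30.0
time: 9.0
position: [0.4006, -0.28, 0.0875]
tool_rot: [0.985, -0.17, 0.0, 0.001]
ft_force: [-0.4, 0.3, 1.0]
grip_width: 0.0277
grip_force: 0.0
time: 9.42
position: [0.4007, -0.2775, 0.188]
tool_rot: [0.985, -0.17, -0.001, -0.001]
ft_force: [0.3, -0.1, 0.7]
grip_width: 0.0594
grip_force: 0.0
time: 9.83
position: [0.4091, -0.3691, 0.3031]
tool_rot: [0.985, -0.171, 0.005, 0.004]
ft_force: [-0.1, 0.1, -0.1]
grip_width: 0.0857
grip_force: 0.0
[ 0.40912709 -0.3691013   0.30310091] (array([ 40.9, -83.5, 216. ]), np.float64(-109.7), None)
```

View pics/w4.png

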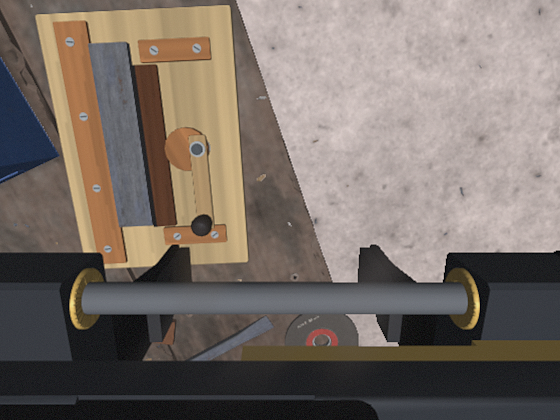

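The wrist view shows the lever parallel to the fence with the knob at (201,225). The bar lies against the fence, corners (90,44), (127,42), (155,224) and (120,227), and the jaw is on it.

```bash
python3 - <<'E'
from h import *
from rig import robot
c=np.load("pics/w4.npz");K,T=c["K"],c["T"]
ang=lambda v:np.degrees(np.arctan2(v[1],v[0]))
b=cast(K,T,[(90,44),(127,42),(155,224),(120,227)],.05)
print("bar",b.mean(0),ang(b[0]-b[3]),ang(b[1]-b[2]),np.linalg.norm(b[0]-b[3]),np.linalg.norm(b[0]-b[1]),np.linalg.norm(b[2]-b[3]))
p=cast(K,T,[(37,14),(235,5),(247,262)],.04);print("board ang",ang(p[1]-p[2]),ang(p[0]-p[1])-90,p)
k=cast(K,T,[(201,222)],.089)[0];v=cast(K,T,[(197,149)],.06)[0];print("lever",ang(v-k),k,v)
o=robot.get_obs();print(o["q"][[0,5]],rel(o,[.444,.110,.25],-95.1))
E
```

```text
bar [ 0.51262279 -0.23066411  0.05      ] -17.325805422300817 -16.360476484790688 0.19944745754005666 0.03857875688564137 0.041955391532278806
board ang -18.35161844125871 -17.220643013453568 [[ 0.66081521 -0.1985959   0.04      ]
 [ 0.59960871 -0.39607026  0.04      ]
 [ 0.32593023 -0.30528615  0.04      ]]
lever -15.073424215976756 [ 0.40432195 -0.28616733  0.089     ] [ 0.47656069 -0.3056229   0.06      ]
[-0.93616105  0.97669064] (array([-126.5, -461.4,   47.9]), np.float64(-109.6), np.float64(-14.508731827684073))
```

```bash
python3 -m crank '[-10,-30,0,0,0,0,0,-25,-66,0,0,0,0,0,-40,-103,0,0,0,0,0,-55,-140,0,0,0,0,0,-70,-176,0,0,0,0,0]'
python3 -m crank '[-15,-37,0,0,0,0,0,-30,-74,0,0,0,0,0,-46,-111,0,0,0,0,0,-61,-148,0,0,0,0,0,-76,-185,0,0,0,0,0]'
python3 -m crank '[-15,-37,0,0,0,-5,0,-30,-70,0,0,0,-10,0,-36,-81,0,0,0,-14.5,0,-36,-81,0,0,0,-14.5,0,-36,-81,0,0,0,-14.5,0]'
python3 - <<'E'
from rig import robot
from h import *
import cv2
o=robot.get_obs();print(o['position'],rel(o,[.444,.110,.25],-95))
c=robot.camera("wrist");cv2.imwrite("pics/w5.png",c["pixels"][:,:,::-1]);np.savez("pics/w5.npz",T=tool(o)@c["mount"],K=c["intrinsics"])
E
```

```text
time: 10.3
position: [0.3984, -0.1726, 0.2958]
tool_rot: [0.985, -0.17, -0.002, -0.001]
ft_force: [0.7, 0.4, -0.2]
grip_width: 0.0873
grip_force: 0.0
time: 10.72
position: [0.3881, 0.0266, 0.2961]
tool_rot: [0.985, -0.17, -0.002, -0.0]
ft_force: [0.4, 0.2, 0.5]
grip_width: 0.0872
grip_force: 0.0
time: 11.13
position: [0.3821, 0.113, 0.2964]
tool_rot: [0.999, -0.043, -0.001, 0.0]
ft_force: [1.0, -0.1, 0.3]
grip_width: 0.0867
grip_force: 0.0
[0.38205388 0.113014   0.29637233] (array([62.1, -2.4, 46.2]), np.float64(-95.0), np.float64(0.01782514248232303))
```

View pics/w5.png

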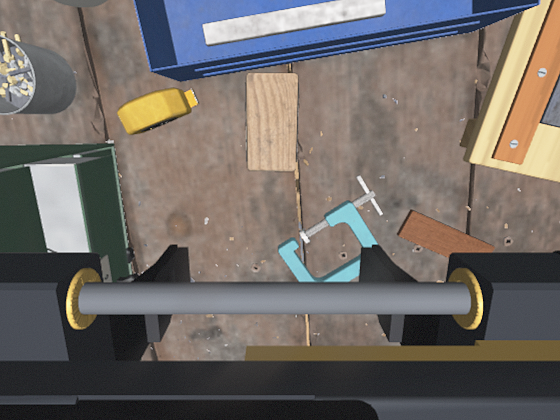

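The wrist view shows the tan block with top corners at (248,73), (298,73), (297,171) and (247,170). The toolbox wall is just beyond its far end.

```bash
python3 - <<'E'
from h import *
from rig import robot
import cv2
c=np.load("pics/w5.npz");K,T=c["K"],c["T"]
im=cv2.imread("pics/w5.png");hsv=cv2.cvtColor(im,cv2.COLOR_BGR2HSV)
b=hsv[85:160,255:290].reshape(-1,3);print("hsv",b.mean(0),b.std(0))
m=cv2.inRange(hsv,(b.mean(0)-2.5*b.std(0)-2).clip(0),b.mean(0)+2.5*b.std(0)+2)
m=cv2.morphologyEx(m,cv2.MORPH_CLOSE,np.ones((3,3)));m=cv2.morphologyEx(m,cv2.MORPH_OPEN,np.ones((9,9)));m[240:]=0
ct=max((k for k in cv2.findContours(m,0,2)[0] if cv2.pointPolygonTest(k,(272,120),False)>=0),key=cv2.contourArea)
q=cv2.boxPoints(cv2.minAreaRect(ct));print(q.round(1).tolist())
for z in(.018,.028):
  p=cast(K,T,q,z)[:,:2];(x,y),(w,h),a=cv2.minAreaRect((p*1000).astype(np.float32));print(z,x,y,w,h,a)
# box wall / height of block in the scene view: project top and bottom of the near faces
s=np.load("pics/scene0.npz");S=np.linalg.inv(s["extrinsics"]);Ks=s["intrinsics"]
def pr(P):
  v=S[:3,:3]@P+S[:3,3];return (Ks@v/v[2])[:2]
p=cast(K,T,q,.028)
for z in(0,.028): print(z,[pr(np.r_[r[:2],z]).round(1).tolist() for r in p])
f=cv2.imread("pics/scene0.png")
print([f[y,320].tolist() for y in range(230,262,2)])
E
```

```text
hsv [ 14.81142857  69.20533333 204.944     ] [ 0.78063641  4.51327461 10.03014063]
[[247.0, 73.0], [297.0, 73.0], [297.0, 170.0], [247.0, 170.0]]
0.018 446.9126281738281 108.97549438476562 60.72258377075195 110.01370239257812 84.98490905761719
0.028 447.173828125 108.90841674804688 59.26561737060547 107.37406158447266 84.98492431640625
0 [[294.8, 254.6], [290.7, 243.6], [329.7, 239.7], [335.9, 251.2]]
0.028 [[295.0, 245.1], [290.8, 234.4], [330.2, 230.7], [336.5, 241.9]]
[[125, 136, 153], [119, 131, 152], [138, 165, 190], [145, 172, 197], [149, 174, 199], [150, 175, 199], [151, 177, 201], [126, 150, 173], [60, 61, 68], [54, 57, 60], [53, 55, 60], [70, 164, 196], [79, 191, 223], [67, 173, 206], [47, 129, 157], [37, 107, 136]]
```

```bash
python3 -m crank '[30,-1,15,0,0,0,0,65,-2,40,0,0,0,0,65,-2,75,0,0,0,0,65,-2,110,0,0,0,0,65,-2,145,0,0,0,0]'
python3 -m crank '[0,0,30,0,0,0,0,0,0,60,0,0,0,0,0,0,85,0,0,0,0,0,0,105,0,0,0,0,0,0,116,0,0,0,0]'
python3 -m crank '[0,0,3,0,0,0,0,0,0,4,0,0,0,60,0,0,4,0,0,0,100,0,0,4,0,0,0,140,0,0,4,0,0,0,180]' 20
python3 -m crank '[0,0,0,0,0,0,200,0,0,0,0,0,0,200,0,0,0,0,0,0,200,0,0,0,0,0,0,200,0,0,0,0,0,0,200]' 20
```

```text
time: 11.6
position: [0.4493, 0.1066, 0.1509]
tool_rot: [0.999, -0.046, 0.0, 0.0]
ft_force: [-0.0, -0.7, 0.3]
grip_width: 0.087
grip_force: 0.0
time: 12.02
position: [0.4475, 0.1066, 0.0339]
tool_rot: [0.999, -0.047, -0.002, 0.0]
ft_force: [0.4, -0.0, -0.0]
grip_width: 0.0876
grip_force: 0.0
time: 12.43
position: [0.4492, 0.1081, 0.0334]
tool_rot: [0.999, -0.045, 0.001, -0.0]
ft_force: [0.5, -0.4, -0.9]
grip_width: 0.0679
grip_force: 0.0
time: 12.85
position: [0.449, 0.1084, 0.0333]
tool_rot: [0.999, -0.044, 0.001, -0.0]
ft_force: [-1.2, -0.2, 6.3]
grip_width: 0.058
grip_force: 20.0
```

```bash
python3 -m crank '[0,0,-10,0,0,0,200,0,0,-35,0,0,0,200,0,0,-70,0,0,0,200,0,0,-105,0,0,0,200,0,0,-140,0,0,0,200]' 35
python3 -m crank '[4,25,-12,0,0,0,200,9,60,-24,0,0,0,200,14,97,-27,0,0,0,200,19,134,-27,0,0,0,200,24,171,-27,0,0,0,200]' 35
python3 -m crank '[6,36,0,0,0,2.5,200,12,72,0,0,0,5,200,17,108,0,0,0,8,200,22,138,0,0,0,10,200,23,150,0,0,0,12,200]' 35
python3 -m crank '[0,0,0,0,0,0,200,0,0,0,0,0,0,200,0,0,0,0,0,0,200,0,0,0,0,0,0,200,0,0,0,0,0,0,200]' 35
python3 - <<'E'
from rig import robot
from h import *
import cv2
o=robot.get_obs();print(o['position'],o['ft_force'],rel(o,[.4675,-.2161,.083],-107))
c=robot.camera("wrist");cv2.imwrite("pics/w6.png",c["pixels"][:,:,::-1]);np.savez("pics/w6.npz",T=tool(o)@c["mount"],K=c["intrinsics"])
E
```

```text
time: 13.27
position: [0.4475, 0.1084, 0.1742]
tool_rot: [0.999, -0.044, -0.001, 0.0]
ft_force: [1.7, -0.6, -2.0]
grip_width: 0.0577
grip_force: 35.0
time: 13.68
position: [0.4568, -0.0653, 0.2007]
tool_rot: [0.999, -0.044, 0.001, 0.0]
ft_force: [0.3, 0.6, -2.5]
grip_width: 0.0576
grip_force: 35.0
time: 14.1
position: [0.4676, -0.2199, 0.2002]
tool_rot: [0.989, -0.151, 0.001, 0.001]
ft_force: [1.2, 0.1, -1.3]
grip_width: 0.0579
grip_force: 35.0
time: 14.52
position: [0.4666, -0.2138, 0.1996]
tool_rot: [0.989, -0.147, -0.0, -0.0]
ft_force: [-0.0, 0.0, -1.7]
grip_width: 0.0578
grip_force: 35.0
[ 0.46660277 -0.21379184  0.19957108] [-0.02823967  0.03727923 -1.69065753] (array([  1.6,   2. , 116.6]), np.float64(-107.0), np.float64(0.04081810510666628))
```

```bash
python3 -m crank '[0.5,0.5,25,0,0,0,200,1,1,55,0,0,0,200,1.6,2,80,0,0,0,200,1.6,2,98,0,0,0,200,1.6,2,106,0,0,0,200]' 35
python3 -m crank '[0,0,1,0,0,0,200,0,0,2,0,0,0,200,0,0,3,0,0,0,200,0,0,4,0,0,0,200,0,0,4,0,0,0,200]' 35
python3 - <<'E'
from rig import robot
from h import *
import cv2
o=robot.get_obs();print(o['position'],o['ft_force'],rel(o,[.4675,-.2161,.083],-107))
c=robot.camera("wrist");cv2.imwrite("pics/w7.png",c["pixels"][:,:,::-1]);np.savez("pics/w7.npz",T=tool(o)@c["mount"],K=c["intrinsics"])
E
```

```text
time: 14.98
position: [0.4667, -0.2164, 0.0913]
tool_rot: [0.989, -0.148, -0.002, -0.001]
ft_force: [-0.2, 0.9, -1.1]
grip_width: 0.0582
grip_force: 35.0
time: 15.4
position: [0.4684, -0.2182, 0.0905]
tool_rot: [0.989, -0.148, 0.001, 0.0]
ft_force: [-0.6, -0.4, -1.6]
grip_width: 0.0578
grip_force: 35.0
[ 0.46835222 -0.21820268  0.09045739] [-0.62533116 -0.41794734 -1.57983967] (array([-1.4, -1.8,  7.5]), np.float64(-107.1), np.float64(-0.07521025978888929))
```

View pics/w7.png

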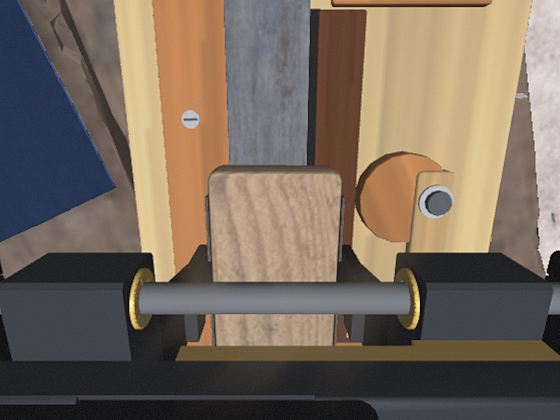

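The wrist view shows the block, front edge at row 168 and columns 210-341, just above the bar at columns 228-309, pointing the same way.

```bash
python3 - <<'E'
from h import *
c=np.load("pics/w7.npz");K,T=c["K"],c["T"]
u=np.array([np.cos(np.radians(-17)),np.sin(np.radians(-17))]);n=np.array([-u[1],u[0]])
f=cast(K,T,[(210,180),(341,180)],.085)[:,:2];e=cast(K,T,[(275,168)],.085)[0,:2]
b=cast(K,T,[(228,160),(309,160),(224,5),(312,5)],.05)[:,:2]
tcp=np.array([.4684,-.2182])
for k,v in dict(blk=f,edge=e[None],bar=b,tcp=tcp[None]).items(): print(k,((v-[.5124,-.2298])@np.c_[u,n]*1000).round(1).tolist())
E
```

```text
blk [[3.6, 25.2], [3.5, -30.2]]
edge [[8.6, -2.3]]
bar [[7.6, 21.9], [7.6, -20.0], [79.1, 21.1], [79.1, -19.6]]
tcp [[-45.5, -1.8]]
```

```bash
python3 -m crank '[0,-1,1,0,0,0,200,-1,-2,2,0,0,0,200,-1,-3,3,0,0,0,200,-1,-3,4,0,0,0,200,-1,-3,4,0,0,0,200]' 35
python3 -m crank '[0,0,0.5,0,0,0,200,0,0,1,0,0,0,200,0,0,1.5,0,0,0,200,0,0,2,0,0,0,200,0,0,2,0,0,0,200]' 35
```

```text
time: 15.87
position: [0.4676, -0.2145, 0.0853]
tool_rot: [0.989, -0.148, -0.0, -0.0]
ft_force: [0.1, 0.3, -0.0]
grip_width: 0.058
grip_force: 35.0
time: 16.28
position: [0.4678, -0.2148, 0.0834]
tool_rot: [0.989, -0.149, -0.0, -0.0]
ft_force: [-0.8, 0.2, -1.0]
grip_width: 0.0579
grip_force: 35.0
```

```bash
python3 -m crank '[0,0,0.2,0,0,0,200,0,0,0.4,0,0,0,200,0,0,0.6,0,0,0,200,0,0,0.8,0,0,0,200,0,0,0.8,0,0,0,200]' 35
python3 -m crank '[0,0,0.1,0,0,0,200,0,0,0.2,0,0,0,200,0,0,0.3,0,0,0,200,0,0,0.4,0,0,0,200,0,0,0.4,0,0,0,200]' 35
```

```text
time: 16.7
position: [0.4678, -0.2148, 0.0834]
tool_rot: [0.989, -0.149, 0.0, 0.0]
ft_force: [-1.2, -0.0, 4.4]
grip_width: 0.058
grip_force: 35.0
time: 17.12
position: [0.4678, -0.2148, 0.0833]
tool_rot: [0.989, -0.149, 0.0, 0.0]
ft_force: [-1.7, 0.7, 8.9]
grip_width: 0.0579
grip_force: 35.0
```

```bash
python3 -m crank '[1.5,0,0,0,0,0,200,4,0,0,0,0,0,200,6.5,0,0,0,0,0,200,9,0,0,0,0,0,200,11.5,0,0,0,0,0,200]' 35
```

```text
time: 17.53
position: [0.4776, -0.2175, 0.0833]
tool_rot: [0.989, -0.148, -0.001, -0.0]
ft_force: [-4.1, 1.7, 10.5]
grip_width: 0.0576
grip_force: 35.0
```

```bash
python3 -m crank '[2.5,0,0,0,0,0,200,5,0,0,0,0,0,200,7.5,0,0,0,0,0,200,10,0,0,0,0,0,200,12.5,0,0,0,0,0,200]' 35
```

```text
time: 17.95
position: [0.4897, -0.2213, 0.0833]
tool_rot: [0.989, -0.148, -0.001, -0.0]
ft_force: [-4.3, 1.2, 10.3]
grip_width: 0.0576
grip_force: 35.0
```

```bash
python3 -m crank '[2.5,0,0,0,0,0,200,5,0,0,0,0,0,200,7.5,0,0,0,0,0,200,10,0,0,0,0,0,200,12.5,0,0,0,0,0,200]' 35
python3 -m crank '[2.5,0,0,0,0,0,200,5,0,0,0,0,0,200,7.5,0,0,0,0,0,200,10,0,0,0,0,0,200,12.5,0,0,0,0,0,200]' 35
python3 -m crank '[2.5,0,0,0,0,0,200,5,0,0,0,0,0,200,7.5,0,0,0,0,0,200,10,0,0,0,0,0,200,12.5,0,0,0,0,0,200]' 35
```

```text
time: 18.37
position: [0.5017, -0.225, 0.0834]
tool_rot: [0.989, -0.148, -0.001, -0.0]
ft_force: [-4.8, -0.1, 9.3]
grip_width: 0.0577
grip_force: 35.0
time: 18.78
position: [0.5137, -0.2287, 0.0833]
tool_rot: [0.989, -0.148, -0.001, -0.0]
ft_force: [-3.7, 0.8, 9.3]
grip_width: 0.0579
grip_force: 35.0
time: 19.2
position: [0.5258, -0.2325, 0.0833]
tool_rot: [0.989, -0.148, -0.001, -0.0]
ft_force: [-4.4, 1.7, 8.4]
grip_width: 0.0576
grip_force: 35.0
```

```bash
python3 -m crank '[2.5,0,0,0,0,0,200,5,0,0.1,0,0,0,200,7.5,0,0.1,0,0,0,200,10,0,0.1,0,0,0,200,12.5,0,0.1,0,0,0,200]' 35
python3 -m crank '[2.5,0,0,0,0,0,200,5,0,0,0,0,0,200,7.5,0,0,0,0,0,200,10,0,0,0,0,0,200,12.5,0,0,0,0,0,200]' 35
python3 -m crank '[2.5,0,0,0,0,0,200,5,0,0,0,0,0,200,7.5,0,0,0,0,0,200,10,0,0,0,0,0,200,11.5,0,0,0,0,0,200]' 35
python3 - <<'E'
from rig import robot
from h import *
import cv2
o=robot.get_obs();c=robot.camera("wrist");cv2.imwrite("pics/w8.png",c["pixels"][:,:,::-1]);T=tool(o)@c["mount"];K=c["intrinsics"]
u=np.array([np.cos(np.radians(-17)),np.sin(np.radians(-17))]);n=np.array([-u[1],u[0]])
print(((o["position"][:2]-[.5124,-.2298])@np.c_[u,n]*1000).round(1))
E
```

```text
time: 19.62
position: [0.5377, -0.2362, 0.0834]
tool_rot: [0.989, -0.148, -0.001, -0.0]
ft_force: [-3.9, 1.1, 8.7]
grip_width: 0.0575
grip_force: 35.0
time: 20.03
position: [0.5498, -0.2399, 0.0834]
tool_rot: [0.989, -0.148, -0.001, -0.0]
ft_force: [-3.3, 0.6, 8.6]
grip_width: 0.058
grip_force: 35.0
time: 20.45
position: [0.561, -0.2434, 0.0833]
tool_rot: [0.989, -0.148, -0.0, -0.0]
ft_force: [-2.7, 0.6, 8.6]
grip_width: 0.0576
grip_force: 35.0
[50.5  1.2]
```

```bash
python3 -m crank '[0,0,-5,0,0,0,200,0,0,-25,0,0,0,200,0,0,-55,0,0,0,200,0,0,-90,0,0,0,200,0,0,-120,0,0,0,200]' 35
python3 -m crank '[-12,-17,0,0,0,0,200,-35,-49,0,0,0,0,200,-58,-82,0,0,0,0,200,-82,-115,0,0,0,0,200,-106,-149,0,0,0,0,200]' 35
python3 -m crank '[-24,-34,0,0,0,-3,200,-48,-68,0,0,0,-6,200,-72,-102,0,0,0,-9,200,-96,-136,0,0,0,-12,200,-108,-153,0,0,0,-12,200]' 35
python3 -m crank '[0,0,30,0,0,0,200,0,0,65,0,0,0,200,0,0,100,0,0,0,200,0,0,125,0,0,0,200,0,0,145,0,0,0,200]' 35
python3 -c "
from rig import robot;from h import *
print(rel(robot.get_obs(),[.445,.108,.0345],-95))"
```

```text
time: 20.92
position: [0.5613, -0.2434, 0.2035]
tool_rot: [0.989, -0.149, -0.0, -0.0]
ft_force: [1.1, 0.0, -0.6]
grip_width: 0.0574
grip_force: 35.0
time: 21.33
position: [0.5029, -0.0687, 0.2022]
tool_rot: [0.989, -0.149, 0.0, -0.0]
ft_force: [0.6, 1.1, -0.7]
grip_width: 0.0575
grip_force: 35.0
time: 21.75
position: [0.4425, 0.1114, 0.2021]
tool_rot: [0.999, -0.042, -0.001, -0.001]
ft_force: [-0.3, -0.5, -1.2]
grip_width: 0.0576
grip_force: 35.0
time: 22.17
position: [0.4449, 0.1082, 0.0553]
tool_rot: [0.999, -0.044, -0.001, 0.0]
ft_force: [-0.5, -1.1, -2.2]
grip_width: 0.0578
grip_force: 35.0
(array([ 0.2,  0.1, 20.8]), np.float64(-95.1), np.float64(-0.06782634118044939))
```

```bash
python3 -m crank '[0,0,6,0,0,0,200,0,0,12,0,0,0,200,0,0,17,0,0,0,200,0,0,19,0,0,0,200,0,0,20,0,0,0,200]' 35
python3 -m crank '[0,0,0.4,0,0,0,200,0,0,0.8,0,0,0,200,0,0,1.2,0,0,0,200,0,0,1.2,0,0,0,200,0,0,1.2,0,0,0,200]' 20
```

```text
time: 22.58
position: [0.4462, 0.108, 0.0378]
tool_rot: [0.999, -0.044, 0.001, -0.0]
ft_force: [-0.1, 0.4, -1.8]
grip_width: 0.0575
grip_force: 35.0
time: 23.0
position: [0.4457, 0.108, 0.0363]
tool_rot: [0.999, -0.044, 0.0, 0.0]
ft_force: [-0.1, 0.1, -0.9]
grip_width: 0.058
grip_force: 20.0
```

```bash
python3 -m crank '[0,0,0.5,0,0,0,200,0,0,1,0,0,0,200,0,0,1.5,0,0,0,200,0,0,2,0,0,0,200,0,0,2.3,0,0,0,200]' 20
python3 -m crank '[0,0,0.2,0,0,0,200,0,0,0.4,0,0,0,200,0,0,0.6,0,0,0,200,0,0,0.6,0,0,0,200,0,0,0.6,0,0,0,200]' 20
```

```text
time: 23.42
position: [0.4455, 0.108, 0.0336]
tool_rot: [0.999, -0.044, -0.0, 0.0]
ft_force: [-0.1, 0.4, -1.2]
grip_width: 0.0578
grip_force: 20.0
time: 23.83
position: [0.4455, 0.108, 0.0333]
tool_rot: [0.999, -0.044, 0.0, -0.0]
ft_force: [-1.0, -0.1, 2.7]
grip_width: 0.0579
grip_force: 20.0
```

Contact. Next I release, raise the arm straight up and check.

```bash
python3 -m crank '[0,0,0,0,0,0,150,0,0,0,0,0,0,80,0,0,0,0,0,0,20,0,0,0,0,0,0,0,0,0,0,0,0,0,0]' 20
python3 -m crank '[0,0,0,0,0,0,0,0,0,-8,0,0,0,0,0,0,-30,0,0,0,0,0,0,-65,0,0,0,0,0,0,-100,0,0,0,0]' 20
python3 -m crank '[-10,0,-35,0,0,0,0,-25,0,-70,0,0,0,0,-45,0,-110,0,0,0,0,-60,0,-150,0,0,0,0,-60,0,-163,0,0,0,0]' 20
python3 - <<'E'
from rig import robot
from h import *
import cv2
o=robot.get_obs();c=robot.camera("wrist");t=robot.camera("top");im=c["pixels"][:,:,::-1].copy();T=tool(o)@c["mount"]
hsv=cv2.cvtColor(im,cv2.COLOR_BGR2HSV)
m=cv2.inRange(hsv,(11,55,175),(18,85,235));m=cv2.morphologyEx(m,cv2.MORPH_CLOSE,np.ones((3,3)));m=cv2.morphologyEx(m,cv2.MORPH_OPEN,np.ones((9,9)));m[240:]=0
for k in cv2.findContours(m,0,2)[0]:
  q=cv2.boxPoints(cv2.minAreaRect(k));p=cast(c["intrinsics"],T,q,.028)[:,:2]
  print("block?",[np.round(v,1) for v in cv2.minAreaRect((p*1000).astype(np.float32))])
a=cv2.imread("pics/top0.png").astype(int);b=t["pixels"][:,:,::-1].astype(int)
cv2.imwrite("pics/top9.png",b)
d=np.abs(a-b).sum(2)
for n,(x0,y0,x1,y1) in dict(mug=(158,167,192,200),tape=(183,225,216,244),bar=(335,185,372,252),fenceR=(312,168,345,265)).items():
  print(n,d[y0:y1,x0:x1].mean().round(1),(d[y0:y1,x0:x1]>60).sum())
print(o["position"])
E
```

```text
time: 24.25
position: [0.4457, 0.108, 0.033]
tool_rot: [0.999, -0.044, 0.0, 0.0]
ft_force: [0.4, -0.2, 0.6]
grip_width: 0.0726
grip_force: 0.0
time: 24.67
position: [0.4445, 0.1079, 0.1339]
tool_rot: [0.999, -0.044, -0.002, 0.0]
ft_force: [1.3, 0.2, -0.0]
grip_width: 0.0867
grip_force: 0.0
time: 25.08
position: [0.3838, 0.1137, 0.3004]
tool_rot: [0.999, -0.044, 0.002, -0.0]
ft_force: [1.0, -0.6, 0.4]
grip_width: 0.0872
grip_force: 0.0
block? [array([443.9, 106.8]), array([ 57.7, 107.3]), np.float64(84.9)]
mug 5.4 0
tape 5.4 0
bar 29.1 378
fenceR 6.1 34
[0.38379502 0.11373476 0.30041775][ WARN:0@2.545] global loadsave.cpp:1063 imwrite_ Unsupported depth image for selected encoder is fallbacked to CV_8U.
```

```bash
python3 - <<'E'
from rig import robot
from h import *
import cv2
b=cv2.imread("pics/top9.png");s=np.load("pics/top0.npz");K,T=s["intrinsics"],s["extrinsics"]
hsv=cv2.cvtColor(b,cv2.COLOR_BGR2HSV);roi=np.zeros(b.shape[:2],np.uint8);roi[175:270,325:400]=1
g=cv2.inRange(hsv,(90,10,80),(130,90,170))*roi;g=cv2.morphologyEx(g,cv2.MORPH_OPEN,np.ones((3,3)))
k=max(cv2.findContours(g,0,2)[0],key=cv2.contourArea);q=cv2.boxPoints(cv2.minAreaRect(k));p=cast(K,T,q,.05)[:,:2]
print("bar",cv2.minAreaRect((p*1000).astype(np.float32)))
d=((b.max(2)<75)*roi).astype(np.uint8);n,_,st,ce=cv2.connectedComponentsWithStats(d)
for i in range(1,n):
  if st[i,4]>15: print(st[i],ce[i],cast(K,T,ce[i],.085)[0])
E
```

```text
bar ((579.7578735351562, -247.84654235839844), (9.634421348571777, 21.44596290588379), 69.81011199951172)
[367 252   7   6  30] [369.83333333 254.2       ] [ 0.39645515 -0.28040036  0.085     ]
```

```bash
python3 - <<'E'
from h import *
import cv2
s=np.load("pics/top0.npz");K,T=s["intrinsics"],s["extrinsics"]
for f in("top0","top9"):
  b=cv2.imread(f"pics/{f}.png").astype(int);roi=np.zeros(b.shape[:2],bool);roi[175:270,325:385]=1
  m=((b[:,:,0]-b[:,:,2]>-8)&(b.max(2)>75)&roi).astype(np.uint8)*255
  m=cv2.morphologyEx(m,cv2.MORPH_CLOSE,np.ones((3,3)));m=cv2.morphologyEx(m,cv2.MORPH_OPEN,np.ones((5,5)))
  k=max(cv2.findContours(m,0,2)[0],key=cv2.contourArea);p=cast(K,T,cv2.boxPoints(cv2.minAreaRect(k)),.05)[:,:2]
  print(f,cv2.minAreaRect((p*1000).astype(np.float32)))
E
```

```text
top0 ((509.95074462890625, -232.61390686035156), (41.4516716003418, 195.56451416015625), 73.11524200439453)
top9 ((510.3902282714844, -229.7315216064453), (40.07497024536133, 195.87353515625), 73.31228637695312)
```

The bar hasn't slid along the fence, the lever is home, and the block lies flat on the bench.

```bash
python3 -c "
from rig import robot
print(robot.hand_in())"
```

```text
the job is handed in; nothing more can be done
None
```

The job is handed in at about 25 s: the lever is home with the bar clamped, the bar was rubbed end to end in one unbroken stroke at about 10 N, the block is flat on the bench clear of the board, and the mug and tape measure did not move.

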